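# Transfer heat sinks to the wedging jig in reverse order

### The job

Move the four heat sinks from the black rack into the steel jig in one row, in reverse order: the one at the right-hand end of the rack goes first, against the jig's fixed stop at its left end, and the one at the left-hand end of the rack comes last, at the jig's right. Push the row together, then put the wooden wedge into the last gap with its sloping face to the leaning wall and drive it down until the row is locked tight. Leave everything upright and let go.

Things in the scene. Friction and masses are not known exactly. Their poses are not given: they have to be found in the camera images.
- sink_comb: Comb-like heat sink: six thin upright fins along x, 62 mm high. Plain aluminium, 46 mm wide (x), 30 mm thick (y, flat end faces), 0.12 kg. Origin: centre of underside, z up; may stand either way round about z. Starts in a nest of the rack, underside 12 mm above the bench.
- sink_three: Heat sink with three thick upright fins (E shape), 59 mm high. Plain aluminium, 46 mm wide (x), 30 mm thick (y, flat end faces), 0.12 kg. Origin: centre of underside, z up; may stand either way round about z. Starts in a nest of the rack, underside 12 mm above the bench.
- sink_channel: U-shaped heat sink: two upright side walls, a dark round device 18 mm across between them, 56 mm high. Plain aluminium, 46 mm wide (x), 30 mm thick (y, flat end faces), 0.12 kg. Origin: centre of underside, z up; may stand either way round about z. Starts in a nest of the rack, underside 12 mm above the bench.
- sink_block: Solid heat sink block, 53 mm high, with two 3 mm high dark screw heads on top. Plain aluminium, 46 mm wide (x), 30 mm thick (y, flat end faces), 0.12 kg. Origin: centre of underside, z up; may stand either way round about z. Starts in a nest of the rack, underside 12 mm above the bench.
- nest_comb: Fixed grey nest, 84 x 50 mm, where the six-fin heat sink starts, between rails whose tops are 20 mm above the bench. One of four in a row on the flat black rack, 54 mm apart along y, in any order. Origin: centre of underside, 6 mm above the bench; x away from the robot, +y left, turned up to 0.2 rad. (Mind the orange screwdriver hanging left of the work, at x = 0.46, y = 0.50 m.)
- nest_three: Fixed grey nest, 84 x 50 mm, where the three-fin heat sink starts, between rails whose tops are 20 mm above the bench. One of four in a row on the flat black rack, 54 mm apart along y, in any order. Origin: centre of underside, 6 mm above the bench; x away from the robot, +y left, turned up to 0.2 rad.
- nest_channel: Fixed grey nest, 84 x 50 mm, where the U-shaped heat sink starts, between rails whose tops are 20 mm above the bench. One of four in a row on the flat black rack, 54 mm apart along y, in any order. Origin: centre of underside, 6 mm above the bench; x away from the robot, +y left, turned up to 0.2 rad.
- nest_block: Fixed grey nest, 84 x 50 mm, where the solid block heat sink starts, between rails whose tops are 20 mm above the bench. One of four in a row on the flat black rack, 54 mm apart along y, in any order. Origin: centre of underside, 6 mm above the bench; x away from the robot, +y left, turned up to 0.2 rad.
- jig: Fixed steel jig; origin: underside centre, x away from robot, +y left, turned up to 0.2 rad. Plate top z = 10 mm. Fixed stop's face y = +85; tight row centres y = +70, 40, 10, -20, its end y = -35. Side rails: inner faces x = +-27, tops z = 18. Then a wall 36 wide leans outward up to z = 76; last gap 11 wide at z = 10, 28 at z = 63. Each 1 mm of slack in the row narrows it 1 mm, wedge 3 mm higher.
- wedge: Wood wedge upright in a black stand 30 mm high; 40 wide (x), 85 mm high, 60 g. Origin: foot centre, 6 mm above bench; turned up to 0.3 rad. +y face upright at y = +7; -y face slopes from y = -7 (foot) to -34 (head). Home: jig's axes, origin at jig x = 0, y = -42, z = 18 mm. Pressing its head (up to 25 N) slides the row together; friction holds it. Grip across x, 60 mm up.
Not all that is in view belongs to the job. Leave any green or red look-alike of the sink_block alone.

How it is judged:
By the outcome, as a careful person would: the job done as asked, in the order asked, and still so for the second after the job is handed in, with the robot touching nothing.
It also fails if it takes over 136 s, if anything falls off the work surface, if the arm or the gripper's body presses on something with over 40 N, if the wrist force passes 120 N, or if a joint passes its speed limit or range.

### The arm

A 6-joint arm with a two-finger parallel gripper is mounted at the origin on a cart in front of the work surface, level with it; the furniture and walls round the work are solid. World frame = base frame: x ahead of the robot, y to its left, z up, the work surface at z = 0. Lengths are in m, angles in degrees, forces in N, time in s.
With the tool pointing down it reaches from about 0.425 to 0.95 m from the base axis. Payload 14.7 kg.
Tool frame: the origin (TCP) lies at the very end of the fingers, on their centre line; the grasp point (between the pads) lies 19 mm behind it; z points along the fingers, y is the line along which they close (so a half turn about z gives the same grasp; the last joint's range is limited). The gripper opens to 85 mm and grips with 20 to 120 N. Pads are 22 mm wide; open, the fingers measure 114 mm over their backs; the gripper's body (76 mm by 85 mm) begins 54 mm behind the grasp point. The pads swing forward as they close: fully open they stand 13 mm farther back than shut.
Start: joints at [-69.706, 27.513, 91.461, -0, 61.026, -2.67], TCP at [0.254, -0.598, 0.231] pointing down, gripper open.
Joint ranges: [-157.49, 157.49], [-46.99, 117.5], [13.45, 153.17], [-89.5, 269.5], [5.16, 153.95], [-167.48, 167.48]. Speed limits (degrees/s): [108.29, 108.29, 136.94, 172.46, 172.46, 172.46].

### API

Orientations are given as [roll, pitch, yaw] about the fixed x, y, z axes, in that order (R = Rz(yaw) Ry(pitch) Rx(roll)).
In Python, from workcell import monitor, vision, order, outline_of gives the robot as it stands.
- The arm moves only by the tool carry_out, never from a script. Its argument "deltas" is a list that holds one entry, the list of rows, each a list of 7 numbers: the shift along the tool's x, y, z in mm, then the turn, a rotation vector about the tool's x, y, z in rad, then the finger opening in mm, from 0 to 85.4. A call has 1 to 12 rows; each row shifts and turns the commanded pose from where the row before left it, along the tool's axes as they then stand; what a row does not reach is not made up. A row lasts 1/8 s, in which the tool goes at most 62.5 mm and 10.7 degrees, less where a joint would pass 70% of its speed; a pose out of reach is approached as far as the arm can. A call with a gripper value outside its range is refused whole. The fingers move at their own pace and stop on an object; "newtons" is the grip in N (left out, the last holds). Time passes only in rows, so rows that do not move let the fingers close. It gives the time, the measured TCP pose, the force, the opening and the grip force at its end, in the units of the state.
- monitor.get_state(): the state, without advancing time (a new reading comes with each control period).
- vision.snapshot(name): name is "side" or "top" or "wrist"; returns the picture (480x640x3 uint8, red, green, blue); there is no depth.
- vision.camera_params(name): a dict with "fx", "fy", "cx", "cy" (pixels), "k1" (the pictures are not rectified: a ray, as slopes to the right and down, at radius r is drawn at 1 + k1 r^2 times it, then the intrinsics apply), "R" (3x3) and "t" (3): a world point X has camera coordinates R X + t. Camera axes: x right, y down, z forward; pixel columns grow to the right and rows downward; lengths in m; the calibration is good to about 2 mm. A picture is of the moment at which its call begins: read the wrist's pose just before it. camera_params takes no time and is no camera call; for the wrist camera it gives the pose at the moment of the call.
- order.hand_in(): hands the job in; it is judged then, once.
Trained networks look in the newest picture that a camera, given by its name, has taken for a name from the list of things; names that differ only in an ending like _2 or _b are one class to them, and where a whole thing is asked for, a point or a joint stands for the part that bears it (a point fixed in the world has none). Each returns a list of dicts, best first, with "confidence" (0 to 1); they miss things now and then, are a little off and sometimes report something else, mostly with a low value. They report only what shows in the picture. A call takes as long as a camera call. They do not tell look-alikes from the thing itself.
- outline_of(camera, name): "region" (480x640 bool, what is visible of it) and "extent" ([left, top, right, bottom] in pixels, round what is visible of it).
The state is a dict: "time": time; "q": joint angles; "dq": joint speeds; "joint_torque": joint torques, N m; "ee_pos": TCP position; "tool_rot": TCP orientation; "contact_force": force on the tool from outside, world axes, zero at the start; "wrist_torque": the same for the moment, N m; "grip_width": finger opening in m; "grasp_force": force on a finger pad.
Only numpy, scipy, OpenCV 4.12 (cv2) and the standard library are available. Lean on these libraries where they do the work, as an engineer would, in place of code of your own. Each camera call takes 0.05 s, during which the arm holds its last target. There are 200 camera calls.

## Working session

There is one attempt and no reset: what is moved stays moved. The work goes in short steps, Python scripts to look and compute and a tool call to move; the robot and the scene stay as the last step left them, time stands still between calls to the robot, and variables do not carry over. Pictures are saved under pics/ and viewed, at most 14 in all, crops included, and the job is handed in when it is done.

Besides the shell and the picture viewer there is one more tool, called after "Call:" as name(argument=value, ...), one argument or row to a line, values as JSON. carry_out: Moves the arm, as the interface text tells. Its arguments: {"type":"object","properties":{"deltas":{"type":"array"},"newtons":{"type":"number"}},"required":["deltas"]}

```bash
mkdir -p pics; python3 - <<'E'
from workcell import monitor, vision
import cv2
s=monitor.get_state(); print(s)
for n in ("top","side"):
    cv2.imwrite(f"pics/{n}0.png",vision.snapshot(n)[:,:,::-1])
    p=vision.camera_params(n); print(n,p)
E
```

```text
{'time': 0.0, 'q': array([-6.97027004e+01,  2.75510451e+01,  9.14950401e+01,  5.17358772e-04,
        6.10256600e+01, -2.67063221e+00]), 'dq': array([ 0.04969814, -0.03396727, -0.01055948, -0.05108475,  0.01181954,
        0.00173729]), 'joint_torque': array([ 6.45037871e-03, -9.50636458e+01, -4.30179191e+01,  3.51846838e-04,
        1.24035316e-02,  5.06292736e-05]), 'ee_pos': array([ 0.25350792, -0.59806457,  0.23065052]), 'tool_rot': array([-1.79928354e+02, -3.79473046e-03,  2.29676785e+01]), 'contact_force': array([ 0.22197003, -0.37544566,  0.37306951]), 'wrist_torque': array([0.04891366, 0.0484197 , 0.01804068]), 'grasp_force': 0.0, 'grip_width': 0.0855933367446967}
top {'fx': 553.2746177803523, 'fy': 553.2746177803523, 'cx': 322.0865102117172, 'cy': 240.43023826227642, 'k1': -0.03898012426478664, 'R': array([[ 0.02638752, -0.99721214, -0.06979718],
       [-0.99261741, -0.01786938, -0.11996399],
       [ 0.11838231,  0.07244745, -0.99032166]]), 't': array([-0.17087487,  0.50301194,  1.62672494])}
side {'fx': 464.787924294312, 'fy': 464.787924294312, 'cx': 313.0464984706319, 'cy': 244.6598651667119, 'k1': 0.036811584353339075, 'R': array([[ 0.91175311, -0.4107218 , -0.00372288],
       [-0.25593333, -0.5610054 , -0.7872554 ],
       [ 0.3212544 ,  0.71873537, -0.61661582]]), 't': array([-0.51566532,  0.04757722,  1.2081619 ])}
```

View pics/top0.png

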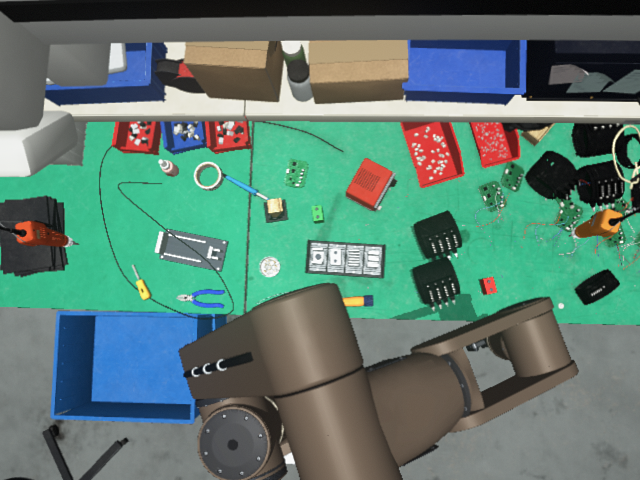

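View pics/side0.png

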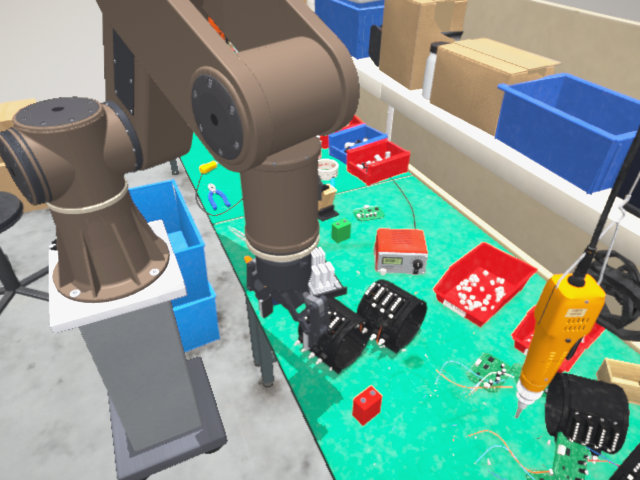

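The top picture shows the rack near (345,258), the jig near (191,250) and the wedge in its stand near (275,208). The side view is mostly blocked by the arm; the red look-alike is at (367,405) and the green one at (341,231).

```bash
cat > h.py <<'E'
import numpy as np, cv2
from scipy.spatial.transform import Rotation as Ro
from workcell import monitor, vision, order, outline_of
def K(p): return np.array([[p["fx"],0,p["cx"]],[0,p["fy"],p["cy"]],[0,0,1.]])
def p2w(p,uv,z):
    uv=np.atleast_2d(np.array(uv,float)); z=np.broadcast_to(z,len(uv))
    n=cv2.undistortPoints(uv[:,None],K(p),np.array([p["k1"],0,0,0,0]),None)[:,0] if 0 else und(p,uv)
    d=np.c_[n,np.ones(len(n))]@p["R"]; c=-p["R"].T@p["t"]
    return c+d*((z-c[2])/d[:,2])[:,None]
def und(p,uv):
    q=(uv-[p["cx"],p["cy"]])/[p["fx"],p["fy"]]; n=q.copy()
    for _ in range(20): n=q/(1+p["k1"]*(n**2).sum(1,keepdims=True))
    return n
def w2p(p,X):
    X=np.atleast_2d(X)@p["R"].T+p["t"]; n=X[:,:2]/X[:,2:]
    return n*(1+p["k1"]*(n**2).sum(1,keepdims=True))*[p["fx"],p["fy"]]+[p["cx"],p["cy"]]
def go(pos,yaw,down=True):
    """tool-frame shift (mm) and turn (rad) to TCP pos, yaw deg, pointing down"""
    s=monitor.get_state(); R=Ro.from_euler('xyz',s["tool_rot"],degrees=True)
    T=Ro.from_euler('xyz',[180,0,yaw],degrees=True)
    print("t",round(s["time"],2),"shift",np.round(R.inv().apply(np.array(pos)-s["ee_pos"])*1e3,1),"rot",np.round((R.inv()*T).as_rotvec(),4))
def snap(n,f=None):
    p=vision.camera_params(n); im=vision.snapshot(n)[:,:,::-1].copy()
    if f: cv2.imwrite(f"pics/{f}.png",im)
    return p,im
E
python3 - <<'E'
from h import *
p=vision.camera_params("top")
print(p2w(p,[[345,258],[308,243],[384,245],[383,277],[306,271]],.03))
print(p2w(p,[[191,250],[162,231],[227,242],[222,270],[156,252]],.01))
print(p2w(p,[[275,204],[318,213]],.06))
w=vision.camera_params("wrist");s=monitor.get_state()
R=Ro.from_euler('xyz',s["tool_rot"],degrees=True).as_matrix()
c=-w["R"].T@w["t"]; print(w["fx"],w["k1"],"cam in tool",R.T@(c-s["ee_pos"]),"\n",(w["R"]@R).round(3))
go([.5,0,.3],90)
E
```

```text
[[ 0.45496604 -0.2292917   0.03      ]
 [ 0.49754729 -0.11822629  0.03      ]
 [ 0.49573334 -0.34342966  0.03      ]
 [ 0.40135274 -0.34177618  0.03      ]
 [ 0.4140184  -0.11473979  0.03      ]]
[[0.47165335 0.24290649 0.01      ]
 [0.5288152  0.33796937 0.01      ]
 [0.49834657 0.13193064 0.01      ]
 [0.41259585 0.14333116 0.01      ]
 [0.46330748 0.35294545 0.01      ]]
[[ 0.60855477 -0.01960004  0.06      ]
 [ 0.58337066 -0.14807359  0.06      ]]
410.329484914526 -0.012592665843988483 cam in tool [ 0.07913147  0.0003115  -0.14242177] 
 [[ 0.001  1.     0.   ]
 [-0.952  0.001 -0.305]
 [-0.305 -0.     0.952]]
t 0.1 shift [ 460.4 -454.7  -68.8] rot [-9.00e-04 -6.00e-04 -1.17e+00]
```

```bash
python3 - <<'E'
from h import *
go([.46,-.17,.28],22.97)
E
```

```text
t 0.1 shift [ 357.2 -313.7  -48.9] rot [-0.001  -0.     -0.0001]
```

Call:
carry_out(
  deltas=[
    [[35.7, -31.4, -4.9, 0, 0, 0, 85], [35.7, -31.4, -4.9, 0, 0, 0, 85], [35.7, -31.4, -4.9, 0, 0, 0, 85], [35.7, -31.4, -4.9, 0, 0, 0, 85], [35.7, -31.4, -4.9, 0, 0, 0, 85], [35.7, -31.4, -4.9, 0, 0, 0, 85], [35.7, -31.4, -4.9, 0, 0, 0, 85], [35.7, -31.4, -4.9, 0, 0, 0, 85], [35.7, -31.4, -4.9, 0, 0, 0, 85], [35.7, -31.4, -4.9, 0, 0, 0, 85], [0, 0, 0, 0, 0, -0.17, 85], [0, 0, 0, 0, 0, -0.17, 85]],
  ],
)

```text
time: 1.6
ee_pos: [0.4599, -0.1693, 0.2801]
tool_rot: [-180.0, 0.0, 42.9]
contact_force: [1.2, 0.2, -0.1]
grip_width: 0.0849
grasp_force: 0.0
```

Call:
carry_out(
  deltas=[
    [[0, 0, 0, 0, 0, -0.17, 85], [0, 0, 0, 0, 0, -0.17, 85], [0, 0, 0, 0, 0, -0.17, 85], [0, 0, 0, 0, 0, -0.17, 85], [0, 0, 0, 0, 0, -0.15, 85], [0, 0, 0, 0, 0, 0, 85], [0, 0, 0, 0, 0, 0, 85]],
  ],
)

```text
time: 2.48
ee_pos: [0.4597, -0.17, 0.2802]
tool_rot: [-180.0, -0.0, 89.8]
contact_force: [0.5, 0.0, -0.2]
grip_width: 0.0851
grasp_force: 0.0
```

```bash
python3 - <<'E'
from h import *
p,im=snap("wrist","w1"); np.save("w1p.npy",p,allow_pickle=True)
go([.46,-.17,.28],90)
for n in ["nest_comb","nest_three","nest_channel","nest_block","sink_comb","sink_three","sink_channel","sink_block","jig","wedge"]:
    for o in outline_of("wrist",n)[:2]: print(n,round(o["confidence"],2),np.round(o["extent"]))
E
```

```text
t 2.52 shift [0.1 0.2 0.2] rot [-0.0002 -0.0001 -0.003 ]
nest_comb 0.6 [274. 240. 355. 293.]
nest_three 0.87 [272. 290. 353. 333.]
nest_channel 0.71 [277. 135. 363. 188.]
nest_block 0.6 [279. 190. 359. 242.]
sink_comb 0.96 [290. 255. 342. 300.]
sink_three 0.66 [292. 299. 336. 356.]
sink_channel 0.94 [293. 149. 347. 186.]
sink_block 0.79 [421. 138. 485. 185.]
sink_block 0.7 [290. 203. 341. 248.]
wedge 0.79 [451.   3. 540.  39.]
```

View pics/w1.png

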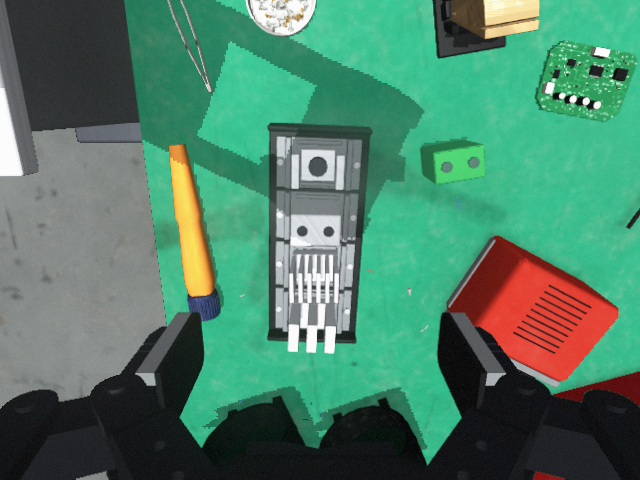

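The wrist view shows the rack with corners about (269,124), (371,127), (355,343) and (269,340). Top to bottom (left to right for the robot) it holds channel, block, comb, three; the wedge is at (490,15) and the green look-alike at (455,160).

```bash
python3 - <<'E'
from h import *
p=np.load("w1p.npy",allow_pickle=True).item()
im=cv2.imread("pics/w1.png")
c=p2w(p,[[269,124],[371,127],[355,343],[269,340]],.006); print(c.round(4),c.mean(0).round(4))
print("yaw L/R edges",np.degrees(np.arctan2(-(c[0]-c[3])[0],(c[0]-c[3])[1])),np.degrees(np.arctan2(-(c[1]-c[2])[0],(c[1]-c[2])[1])))
print("screws",p2w(p,[[302,231],[329,231]],.068).round(4)," dev",p2w(p,[[318,167]],.04).round(4))
cv2.imwrite("pics/w1c.png",cv2.resize(im[115:365,255:385],None,fx=2.4,fy=2.4,interpolation=cv2.INTER_CUBIC))
E
```

```text
[[ 0.4106 -0.1086  0.006 ]
 [ 0.5107 -0.1117  0.006 ]
 [ 0.5007 -0.3547  0.006 ]
 [ 0.4008 -0.3505  0.006 ]] [ 0.4557 -0.2314  0.006 ]
yaw L/R edges -2.320253806528298 -2.3654931614324632
screws [[ 0.4442 -0.1995  0.068 ]
 [ 0.4686 -0.1996  0.068 ]]  dev [[ 0.4587 -0.146   0.04  ]]
```

View pics/w1c.png

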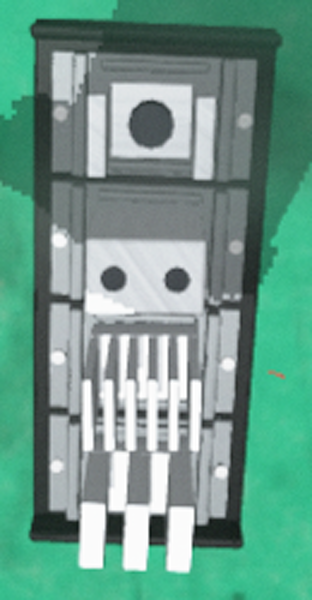

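The zoom shows the top faces: channel walls rows 96–178, block top 238–313, comb tops 380–450, and three-fin tops 503–570 (crop pixels, ×2.4, offset (255,115)).

```bash
python3 - <<'E'
from h import *
p=np.load("w1p.npy",allow_pickle=True).item()
for n,b,z in [("three",(80,503,192,570),.071),("comb",(82,380,200,450),.074),("block",(87,238,205,313),.065),("channel",(87,96,214,178),.068)]:
    b=np.array(b)/2.4+[255,115,255,115]
    q=p2w(p,[[b[0],b[1]],[b[2],b[1]],[b[2],b[3]],[b[0],b[3]]],z)
    print(n,q.mean(0).round(4),"size",(q.max(0)-q.min(0)).round(4)[:2])
E
```

```text
three [ 0.452  -0.3087  0.071 ] size [0.0462 0.0313]
comb [ 0.4545 -0.2532  0.074 ] size [0.0462 0.0298]
block [ 0.4566 -0.1995  0.065 ] size [0.0453 0.0298]
channel [ 0.4586 -0.1466  0.068 ] size [0.0463 0.0296]
```

Call:
carry_out(
  deltas=[
    [[50, 0, 0, 0, 0, 0, 85], [50, 0, 0, 0, 0, 0, 85], [50, 0, 0, 0, 0, 0, 85], [50, 0, 0, 0, 0, 0, 85], [50, 0, 0, 0, 0, 0, 85], [50, 0, 0, 0, 0, 0, 85], [50, 0, 0, 0, 0, 0, 85], [50, 0, 0, 0, 0, 0, 85], [0, 0, 0, 0, 0, 0, 85], [0, 0, 0, 0, 0, 0, 85]],
  ],
)

```text
time: 4.28
ee_pos: [0.4596, 0.2297, 0.2801]
tool_rot: [-180.0, 0.0, 90.0]
contact_force: [-0.4, -1.1, 0.8]
grip_width: 0.0849
grasp_force: 0.0
```

```bash
python3 - <<'E'
from h import *
p,im=snap("wrist","w2"); np.save("w2p.npy",p,allow_pickle=True)
for n in ["jig","wedge"]:
    for o in outline_of("wrist",n)[:2]: print(n,round(o["confidence"],2),np.round(o["extent"]))
E
```

```text
jig 0.79 [275.  61. 398. 283.]
wedge 0.69 [418. 388. 460. 451.]
```

View pics/w2.png

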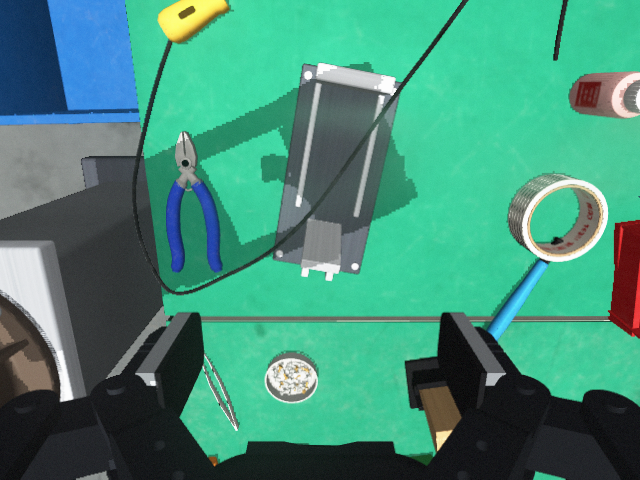

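The jig lies at (275–398, 61–283): stop at top, leaning wall at bottom near (320,248). A black cable crosses it; I'll check its height along with the jig corners.

```bash
python3 - <<'E'
from h import *
im=cv2.imread("pics/w2.png"); p,t=snap("top","top1")
a=cv2.resize(im[50:300,262:412],None,fx=2.4,fy=2.4,interpolation=cv2.INTER_CUBIC)
b=cv2.resize(t[170:290,140:245],None,fx=4,fy=4,interpolation=cv2.INTER_CUBIC)
b=cv2.copyMakeBorder(b,0,600-b.shape[0],0,0,cv2.BORDER_CONSTANT)
cv2.imwrite("pics/c2.png",np.hstack([a,b])); print(a.shape,b.shape)
E
```

```text
(600, 360, 3) (600, 420, 3)
```

View pics/c2.png

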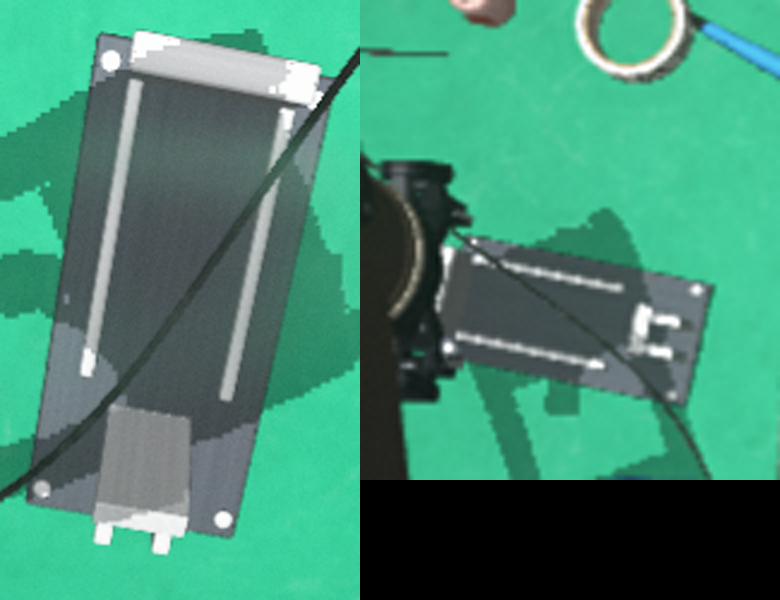

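The crop shows the jig clearly (plate corners (98,35), (330,78), (233,538), (27,500); stop, two rails and leaning wall). The cable crosses the rails at different places in the two views, so it hangs above the jig; I'll triangulate it.

```bash
python3 - <<'E'
from h import *
w=np.load("w2p.npy",allow_pickle=True).item(); t=vision.camera_params("top")
o=np.array([262,50]); f=lambda a:np.array(a)/2.4+o
c=p2w(w,f([[98,35],[330,78],[233,538],[27,500]]),.01); print(c.round(4),c.mean(0).round(4))
for a,b in ((0,3),(1,2)):
    d=c[a]-c[b]; print(np.degrees(np.arctan2(-d[0],d[1])), np.linalg.norm(d))
# rails top: ends at z=.018: stop-end/wall-end
r=p2w(w,f([[135,80],[287,110],[226,400],[87,376]]),.018);print("rails",r.round(4))
print("holes",p2w(w,f([[111,61],[222,520],[42,489]]),.01).round(4))
tp=np.array([[172.5,235],[190,246.25],[210,263.75],[225,285]]); k=np.polyfit(tp[:,0],tp[:,1],3)
for q in [[310,110],[270,180],[230,240],[150,345],[100,405],[20,485]]:
    best=min(np.arange(0,.4,.002),key=lambda z:(lambda u:abs(np.polyval(k,u[0])-u[1]) if 165<u[0]<228 else 99)(w2p(t,p2w(w,f([q]),z))[0]))
    print(q,best,p2w(w,f([q]),best)[0].round(3))
E
```

```text
[[0.4441 0.3445 0.01  ]
 [0.5351 0.3291 0.01  ]
 [0.5029 0.1334 0.01  ]
 [0.4102 0.1516 0.01  ]] [0.4731 0.2397 0.01  ]
-9.956238320993414 0.19586172520970674
-9.341447316229322 0.19826336038919615
rails [[0.4585 0.3277 0.018 ]
 [0.5176 0.3169 0.018 ]
 [0.4972 0.2002 0.018 ]
 [0.4383 0.2105 0.018 ]]
holes [[0.449  0.3351 0.01  ]
 [0.4977 0.1422 0.01  ]
 [0.4171 0.1569 0.01  ]]
[310, 110] 0.022 [0.526 0.317 0.022]
[270, 180] 0.028 [0.511 0.291 0.028]
[230, 240] 0.022 [0.497 0.267 0.022]
[150, 345] 0.004 [0.465 0.221 0.004]
[100, 405] 0.006 [0.443 0.195 0.006]
[20, 485] 0.014 [0.408 0.16  0.014]
```

Call:
carry_out(
  deltas=[
    [[-53.8, -0.8, 6, 0, 0, 0, 85], [-53.8, -0.8, 6, 0, 0, 0, 85], [-53.8, -0.8, 6, 0, 0, 0, 85], [-53.8, -0.8, 6, 0, 0, 0, 85], [-53.8, -0.8, 6, 0, 0, 0, 85], [-53.8, -0.8, 6, 0, 0, 0, 85], [-53.8, -0.8, 6, 0, 0, 0, 85], [-53.8, -0.8, 6, 0, 0, 0, 85], [-53.8, -0.8, 6, 0, 0, 0, 85], [-53.8, -0.8, 6, 0, 0, 0, 85], [0, 0, 40, 0, 0, 0.04, 85], [0, 0, 0, 0, 0, 0, 85]],
  ],
)

```text
time: 5.98
ee_pos: [0.4495, -0.3079, 0.1783]
tool_rot: [-179.8, -0.2, 87.6]
contact_force: [0.0, 0.4, -0.4]
grip_width: 0.0847
grasp_force: 0.0
```

```bash
python3 - <<'E'
from h import *
p,im=snap("wrist","w3")
go([.452,-.3087,.024],87.7)
E
```

```text
t 6.03 shift [ -1.    1.8 155.9] rot [-0.0022 -0.0016 -0.0002]
```

View pics/w3.png

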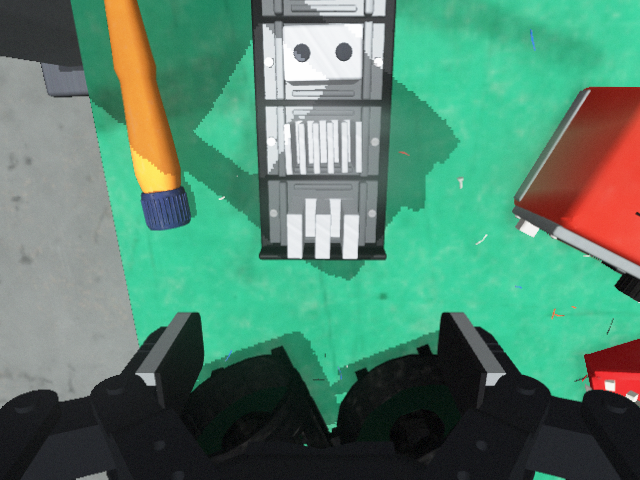

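The view confirms rack and sinks; three-fin tops span about (286–358, 214–258). Black connectors lie beyond at rows >350.

```bash
python3 - <<'E'
from h import *
p=vision.camera_params("wrist")
q=p2w(p,[[287,214],[358,214],[358,258],[287,258]],.071);print(q.mean(0).round(4),(q[1]-q[3]).round(4))
q=p2w(p,[[302,53],[344,52]],.068);print("block",q.mean(0).round(4))
print("black",p2w(p,[[285,350],[390,350]],.05).round(3),"tcp px",w2p(p,[.452,-.309,.024]))
go([.452,-.3087,.024],87.7)
E
```

```text
[ 0.4528 -0.3096  0.071 ] [0.0467 0.0279 0.    ]
block [ 0.4572 -0.2006  0.068 ]
black [[ 0.421 -0.406  0.05 ]
 [ 0.501 -0.409  0.05 ]] tcp px [[321.22147256 216.83184684]]
t 6.03 shift [ -1.    1.8 155.9] rot [-0.0022 -0.0016 -0.0002]
```

Call:
carry_out(
  deltas=[
    [[-1.4, 2.2, 40, 0, 0, 0, 85], [0, 0, 40, 0, 0, 0, 85], [0, 0, 40, 0, 0, 0, 85], [0, 0, 25, 0, 0, 0, 85], [0, 0, 10, 0, 0, 0, 85], [0, 0, 0, 0, 0, 0, 85], [0, 0, 0, 0, 0, 0, 35], [0, 0, 0, 0, 0, 0, 35], [0, 0, 0, 0, 0, 0, 35], [0, 0, 0, 0, 0, 0, 35], [0, 0, 0, 0, 0, 0, 35], [0, 0, 0, 0, 0, 0, 35]],
  ],
  newtons=40,
)

```text
time: 7.52
ee_pos: [0.4544, -0.3099, 0.0263]
tool_rot: [179.9, 0.0, 87.7]
contact_force: [-2.2, 2.2, 11.8]
grip_width: 0.0457
grasp_force: 40.2
```

Call:
carry_out(
  deltas=[
    [[0, 0, -20, 0, 0, 0, 35], [0, 0, -40, 0, 0, 0, 35], [0, 0, -40, 0, 0, 0, 35], [0, 0, 0, 0, 0, 0, 35]],
  ],
)

```text
time: 8.02
ee_pos: [0.4555, -0.3108, 0.1284]
tool_rot: [179.7, 0.2, 87.7]
contact_force: [-0.0, -0.1, -1.1]
grip_width: 0.0457
grasp_force: 41.6
```

```bash
cat >> h.py <<'E'
C=np.array([.4733,.2393]); A=-9.8
def jig(x,y,z): 
    a=np.radians(A); return [C[0]+x*np.cos(a)-y*np.sin(a),C[1]+x*np.sin(a)+y*np.cos(a),z]
E
python3 - <<'E'
from h import *
go(jig(0,.066,.13),87.7); print(jig(0,.066,0))
print(monitor.get_state())
E
```

```text
t 8.03 shift [615.8   4.4  -3.5] rot [0.0045 0.0032 0.0001]
[np.float64(0.48453382694495817), np.float64(0.30433692129991036), 0]
{'time': 8.025, 'q': array([-3.74527528e+01,  2.70109089e+01,  1.10344501e+02,  1.25069612e-03,
        4.23275083e+01, -3.51611864e+01]), 'dq': array([-1.59869557e-01,  2.95424465e+00,  2.23278084e+00,  8.88301549e-02,
       -2.59137507e+00,  2.56083724e-03]), 'joint_torque': array([ 9.78157762e-02, -8.68023205e+01, -3.31379986e+01,  2.06603130e-03,
        1.33016311e+00,  1.15359260e-03]), 'ee_pos': array([ 0.45551862, -0.31076026,  0.1284355 ]), 'tool_rot': array([179.74028563,   0.18190734,  87.70709896]), 'contact_force': array([-0.03574394, -0.07541008, -1.08660104]), 'wrist_torque': array([ 0.00878254,  0.05726318, -0.01968272]), 'grasp_force': 41.60468637943268, 'grip_width': 0.04566299391536068}
```

Call:
carry_out(
  deltas=[
    [[40, 0.4, 0, 0, 0, 0, 35], [54, 0.4, 0, 0, 0, 0, 35], [54, 0.4, 0, 0, 0, 0, 35], [54, 0.4, 0, 0, 0, 0, 35], [54, 0.4, 0, 0, 0, 0, 35], [54, 0.4, 0, 0, 0, 0, 35], [54, 0.4, 0, 0, 0, 0, 35], [54, 0.4, 0, 0, 0, 0, 35], [54, 0.4, 0, 0, 0, 0, 35], [54, 0.4, 0, 0, 0, 0, 35], [54, 0.4, 0, 0, 0, 0, 35], [36, 0.0, 0, 0, 0, 0, 35]],
  ],
)

```text
time: 9.52
ee_pos: [0.4824, 0.308, 0.1245]
tool_rot: [-180.0, 0.0, 87.8]
contact_force: [0.8, -0.8, -1.5]
grip_width: 0.0455
grasp_force: 41.6
```

Call:
carry_out(
  deltas=[
    [[0, 0, 0, 0, 0, 0.131, 35], [0, 0, 0, 0, 0, 0, 35], [0, 0, 0, 0, 0, 0, 35]],
  ],
)

```text
time: 9.9
ee_pos: [0.4827, 0.3052, 0.1249]
tool_rot: [-180.0, 0.0, 80.3]
contact_force: [0.8, 0.1, -1.1]
grip_width: 0.0457
grasp_force: 41.6
```

```bash
python3 - <<'E'
from h import *
go(jig(0,.066,.0253),80.2)
p,im=snap("wrist","w4")
E
```

```text
t 9.9 shift [-0.5  2.  99.6] rot [-0.0006  0.0006  0.0024]
```

View pics/w4.png

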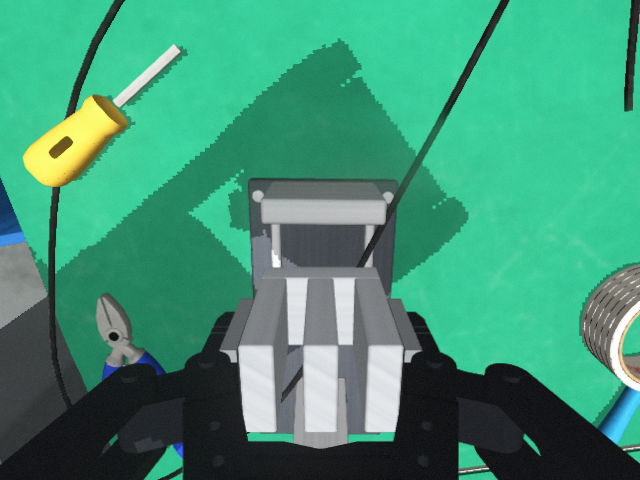

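The three-fin sink hangs squarely over the jig, centred between the rails (columns 276–370); the stop is at rows 180–222.

Call:
carry_out(
  deltas=[
    [[-0.5, 1, 30, 0, 0, 0, 35], [0, 0.6, 30, 0, 0, 0, 35], [0, 0, 20, 0, 0, 0, 35], [0, 0, 10, 0, 0, 0, 35], [0, 0, 5, 0, 0, 0, 35], [0, 0, 3, 0, 0, 0, 35], [0, 0, 0, 0, 0, 0, 35], [0, 0, 0, 0, 0, 0, 35]],
  ],
)

```text
time: 10.95
ee_pos: [0.4847, 0.3051, 0.0278]
tool_rot: [180.0, -0.0, 80.2]
contact_force: [0.4, 0.1, -0.5]
grip_width: 0.0453
grasp_force: 41.6
```

Call:
carry_out(
  deltas=[
    [[0, 0, 2.5, 0, 0, 0, 35], [1, 0, 0, 0, 0, 0, 35], [1, 0, 0, 0, 0, 0, 35], [1, 0, 0, 0, 0, 0, 35], [1, 0, 0, 0, 0, 0, 35], [0, 0, 0, 0, 0, 0, 35], [0, 0, 0, 0, 0, 0, 35]],
  ],
)

```text
time: 11.82
ee_pos: [0.4848, 0.3076, 0.0248]
tool_rot: [-180.0, 0.1, 80.2]
contact_force: [2.4, -15.0, 4.4]
grip_width: 0.0458
grasp_force: 42.3
```

Call:
carry_out(
  deltas=[
    [[0, 0, 0, 0, 0, 0, 85], [0, 0, 0, 0, 0, 0, 85], [0, 0, 0, 0, 0, 0, 85], [0, 0, 0, 0, 0, 0, 85], [0, 0, -30, 0, 0, 0, 85], [0, 0, -40, 0, 0, 0, 85], [0, 0, -40, 0, 0, 0, 85], [0, 0, 0, 0, 0, -0.131, 85], [0, 0, 0, 0, 0, 0, 85]],
  ],
)

```text
time: 12.95
ee_pos: [0.4852, 0.309, 0.1352]
tool_rot: [180.0, -0.0, 87.7]
contact_force: [-0.7, -0.7, -0.1]
grip_width: 0.0847
grasp_force: 0.0
```

```bash
python3 - <<'E'
from h import *
go([.455,-.2546,.13],87.7)
p,im=snap("wrist","w5")
E
```

```text
t 12.95 shift [-564.4   -7.4    5. ] rot [ 0.0005 -0.0004 -0.0002]
```

View pics/w5.png

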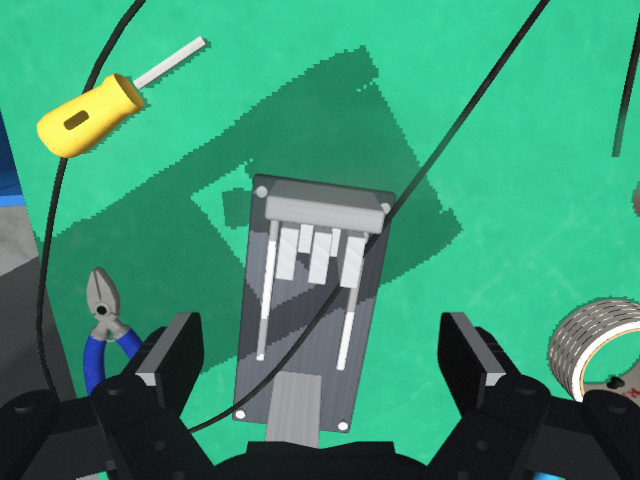

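The three-fin sink stands upright against the stop, (275–365, 225–290). The cable is clearly just background decor and didn't interfere.

Call:
carry_out(
  deltas=[
    [[-40, -0.5, 0, 0, 0, 0, 85], [-53, -0.5, 0, 0, 0, 0, 85], [-53, -0.5, 0, 0, 0, 0, 85], [-53, -0.5, 0, 0, 0, 0, 85], [-53, -0.5, 0, 0, 0, 0, 85], [-53, -0.5, 0, 0, 0, 0, 85], [-53, -0.5, 0, 0, 0, 0, 85], [-53, -0.5, 0, 0, 0, 0, 85], [-53, -0.5, 0, 0, 0, 0, 85], [-53, -0.5, 0, 0, 0, 0, 85], [-47.5, -0.4, 0, 0, 0, 0, 85], [0, 0, 0, 0, 0, 0, 85]],
  ],
)

```text
time: 14.5
ee_pos: [0.4568, -0.2577, 0.1341]
tool_rot: [-180.0, 0.0, 87.3]
contact_force: [0.3, 0.1, -0.2]
grip_width: 0.0848
grasp_force: 0.0
```

```bash
python3 - <<'E'
from h import *
go([.457,-.2548,.027],87.7)
E
```

```text
t 14.5 shift [  2.9   0.  107.1] rot [-0.0002  0.0001 -0.0062]
```

Call:
carry_out(
  deltas=[
    [[0, 0, 20, 0, 0, -0.003, 85], [0, 0, 20, 0, 0, 0, 85], [0, 0, 0, 0, 0, 0, 85]],
  ],
)

```text
time: 14.88
ee_pos: [0.456, -0.2534, 0.0933]
tool_rot: [-179.8, -0.1, 87.8]
contact_force: [-0.4, -0.1, 1.0]
grip_width: 0.0851
grasp_force: 0.0
```

```bash
python3 - <<'E'
from h import *
go([.457,-.2548,.027],87.7)
E
```

```text
t 14.88 shift [-1.5  1.3 66.3] rot [-0.0033 -0.002   0.0018]
```

Call:
carry_out(
  deltas=[
    [[-1, 1, 30, 0, 0, 0, 85], [0, 0, 25, 0, 0, 0, 85], [0, 0, 10, 0, 0, 0, 85], [0, 0, 0, 0, 0, 0, 85], [0, 0, 0, 0, 0, 0, 35], [0, 0, 0, 0, 0, 0, 35], [0, 0, 0, 0, 0, 0, 35], [0, 0, 0, 0, 0, 0, 35], [0, 0, 0, 0, 0, 0, 35], [0, 0, 0, 0, 0, 0, 35]],
  ],
)

```text
time: 16.12
ee_pos: [0.4572, -0.2557, 0.0305]
tool_rot: [-179.9, -0.0, 87.9]
contact_force: [-9.2, -0.7, 12.6]
grip_width: 0.0457
grasp_force: 40.6
```

Call:
carry_out(
  deltas=[
    [[0, 0, -20, 0, 0, 0, 35], [0, 0, -40, 0, 0, 0, 35], [0, 0, -46, 0, 0, 0, 35], [0, 0, 0, 0, 0, 0, 35], [0, 0, 0, 0, 0, 0, 35]],
  ],
)

```text
time: 16.75
ee_pos: [0.458, -0.2558, 0.1358]
tool_rot: [180.0, 0.0, 87.9]
contact_force: [0.5, 0.4, -2.0]
grip_width: 0.0453
grasp_force: 42.0
```

```bash
python3 - <<'E'
from h import *
go(jig(0,.036,.135),87.7)
E
```

```text
t 16.75 shift [531.    1.7   0.7] rot [0.0003 0.0001 0.003 ]
```

Call:
carry_out(
  deltas=[
    [[35, 0.2, 0, 0, 0, 0, 35], [52, 0.2, 0, 0, 0, 0, 35], [52, 0.2, 0, 0, 0, 0, 35], [52, 0.2, 0, 0, 0, 0, 35], [52, 0.2, 0, 0, 0, 0, 35], [52, 0.2, 0, 0, 0, 0, 35], [52, 0.2, 0, 0, 0, 0, 35], [52, 0.2, 0, 0, 0, 0, 35], [52, 0, 0, 0, 0, 0, 35], [52, 0, 0, 0, 0, 0, 35], [28, 0, 0, 0, 0, 0.065, 35], [0, 0, 0, 0, 0, 0.069, 35]],
  ],
)

```text
time: 18.25
ee_pos: [0.4785, 0.2764, 0.1342]
tool_rot: [-179.9, 0.1, 80.2]
contact_force: [0.1, -0.6, -1.6]
grip_width: 0.0458
grasp_force: 41.9
```

Call:
carry_out(
  deltas=[
    [[0, 0, 0, 0, 0, 0, 35], [0, 0, 20, 0, 0, 0, 35], [0, 0, 0, 0, 0, 0, 35], [0, 0, 0, 0, 0, 0, 35]],
  ],
)

```text
time: 18.75
ee_pos: [0.4794, 0.2743, 0.1159]
tool_rot: [-180.0, 0.0, 80.2]
contact_force: [-0.1, -0.0, -1.2]
grip_width: 0.0455
grasp_force: 41.8
```

```bash
python3 - <<'E'
from h import *
go(jig(0,.036,.031),80.2)
E
```

```text
t 18.75 shift [ 0.5 -0.  84.9] rot [-0.0004  0.0003  0.0002]
```

Call:
carry_out(
  deltas=[
    [[0, 0, 30, 0, 0, 0, 35], [0, 0, 30, 0, 0, 0, 35], [0, 0, 15, 0, 0, 0, 35], [0, 0, 7, 0, 0, 0, 35], [0, 0, 3, 0, 0, 0, 35], [0, 0, 0, 0, 0, 0, 35], [0, 0, 0, 0, 0, 0, 35]],
  ],
)

```text
time: 19.62
ee_pos: [0.4798, 0.2748, 0.0314]
tool_rot: [180.0, -0.0, 80.2]
contact_force: [-0.1, -0.6, -1.5]
grip_width: 0.0455
grasp_force: 41.9
```

Call:
carry_out(
  deltas=[
    [[0, 0, 2, 0, 0, 0, 35], [1, 0, 0, 0, 0, 0, 35], [1, 0, 0, 0, 0, 0, 35], [1, 0, 0, 0, 0, 0, 35], [1, 0, 0, 0, 0, 0, 35], [0.5, 0, 0, 0, 0, 0, 35], [0, 0, 0, 0, 0, 0, 35], [0, 0, 0, 0, 0, 0, 35]],
  ],
)

```text
time: 20.62
ee_pos: [0.4795, 0.2767, 0.0288]
tool_rot: [-179.9, 0.2, 80.2]
contact_force: [4.3, -27.8, 8.8]
grip_width: 0.0456
grasp_force: 43.2
```

Call:
carry_out(
  deltas=[
    [[-1, 0, 0, 0, 0, 0, 35], [0, 0, 0, 0, 0, 0, 85], [0, 0, 0, 0, 0, 0, 85], [0, 0, 0, 0, 0, 0, 85], [0, 0, 0, 0, 0, 0, 85], [0, 0, -30, 0, 0, 0, 85], [0, 0, -40, 0, 0, 0, 85], [0, 0, -36, 0, 0, 0, 85], [0, 0, 0, 0, 0, -0.131, 85], [0, 0, 0, 0, 0, 0, 85]],
  ],
)

```text
time: 21.88
ee_pos: [0.48, 0.2782, 0.1352]
tool_rot: [180.0, -0.0, 87.7]
contact_force: [-0.8, -0.2, -0.2]
grip_width: 0.0851
grasp_force: 0.0
```

```bash
python3 - <<'E'
from h import *
go([.459,-.2012,.13],87.7)
p,im=snap("wrist","w6")
E
```

```text
t 21.88 shift [-479.9   -1.7    5. ] rot [ 0.0006 -0.0004 -0.0001]
```

Call:
carry_out(
  deltas=[
    [[-34, -0.2, 0, 0, 0, 0, 85], [-50, -0.2, 0, 0, 0, 0, 85], [-50, -0.2, 0, 0, 0, 0, 85], [-50, -0.2, 0, 0, 0, 0, 85], [-50, -0.2, 0, 0, 0, 0, 85], [-50, -0.2, 0, 0, 0, 0, 85], [-50, -0.2, 0, 0, 0, 0, 85], [-50, -0.1, 0, 0, 0, 0, 85], [-50, -0.1, 0, 0, 0, 0, 85], [-46, 0, 0, 0, 0, 0, 85], [0, 0, 20, 0, 0, 0, 85], [0, 0, 15, 0, 0, 0, 85]],
  ],
)

```text
time: 23.42
ee_pos: [0.4585, -0.2016, 0.0985]
tool_rot: [-179.9, -0.0, 87.5]
contact_force: [-0.5, -0.6, -0.1]
grip_width: 0.085
grasp_force: 0.0
```

Call:
carry_out(
  deltas=[
    [[0, 0, 0, 0, 0, 0, 85], [0, 0, 0, 0, 0, 0, 85]],
  ],
)

```text
time: 23.68
ee_pos: [0.4593, -0.2009, 0.0999]
tool_rot: [-180.0, -0.0, 87.7]
contact_force: [0.1, 0.2, -0.5]
grip_width: 0.0851
grasp_force: 0.0
```

```bash
python3 - <<'E'
from h import *
go([.459,-.2012,.028],87.7)
E
```

```text
t 23.68 shift [-0.3 -0.3 71.9] rot [-0.0003 -0.0002  0.0005]
```

Call:
carry_out(
  deltas=[
    [[0, 0, 35, 0, 0, 0, 85], [0, 0, 25, 0, 0, 0, 85], [0, 0, 12, 0, 0, 0, 85], [0, 0, 0, 0, 0, 0, 85], [0, 0, 0, 0, 0, 0, 35], [0, 0, 0, 0, 0, 0, 35], [0, 0, 0, 0, 0, 0, 35], [0, 0, 0, 0, 0, 0, 35], [0, 0, 0, 0, 0, 0, 35], [0, 0, 0, 0, 0, 0, 35]],
  ],
)

```text
time: 24.92
ee_pos: [0.4594, -0.2016, 0.0286]
tool_rot: [180.0, 0.0, 87.7]
contact_force: [-3.3, 1.1, 10.7]
grip_width: 0.0456
grasp_force: 40.1
```

Call:
carry_out(
  deltas=[
    [[0, 0, -20, 0, 0, 0, 35], [0, 0, -40, 0, 0, 0, 35], [0, 0, -46, 0, 0, 0, 35], [0, 0, 0, 0, 0, 0, 35], [0, 0, 0, 0, 0, 0, 35]],
  ],
)

```text
time: 25.55
ee_pos: [0.4591, -0.2014, 0.1338]
tool_rot: [180.0, 0.0, 87.7]
contact_force: [0.1, 0.1, -1.4]
grip_width: 0.0456
grasp_force: 41.9
```

```bash
python3 - <<'E'
from h import *
go(jig(0,.0055,.135),87.7)
E
```

```text
t 25.55 shift [446.4  -2.7  -1.3] rot [0.0004 0.0002 0.0001]
```

Call:
carry_out(
  deltas=[
    [[32, -0.3, 0, 0, 0, 0, 35], [50, -0.3, 0, 0, 0, 0, 35], [50, -0.3, 0, 0, 0, 0, 35], [50, -0.3, 0, 0, 0, 0, 35], [50, -0.3, 0, 0, 0, 0, 35], [50, -0.3, 0, 0, 0, 0, 35], [50, -0.3, 0, 0, 0, 0, 35], [50, -0.3, 0, 0, 0, 0, 35], [40, -0.3, 0, 0, 0, 0, 35], [24.4, 0, 0, 0, 0, 0.065, 35], [0, 0, 0, 0, 0, 0.066, 35]],
  ],
)

```text
time: 26.92
ee_pos: [0.4735, 0.2461, 0.1322]
tool_rot: [-179.9, 0.1, 80.2]
contact_force: [-0.6, -0.2, -1.1]
grip_width: 0.0454
grasp_force: 41.8
```

Call:
carry_out(
  deltas=[
    [[0, 0, 0, 0, 0, 0, 35], [0, 0, 18, 0, 0, 0, 35], [0, 0, 0, 0, 0, 0, 35], [0, 0, 0, 0, 0, 0, 35]],
  ],
)

```text
time: 27.42
ee_pos: [0.4743, 0.2444, 0.1158]
tool_rot: [-180.0, 0.0, 80.2]
contact_force: [0.2, -0.3, -0.4]
grip_width: 0.0456
grasp_force: 41.8
```

```bash
python3 - <<'E'
from h import *
go(jig(0,.0055,.029),80.2)
E
```

```text
t 27.43 shift [ 0.3 -0.1 86.8] rot [-0.0005  0.0003  0.0003]
```

Call:
carry_out(
  deltas=[
    [[0, 0, 30, 0, 0, 0, 35], [0, 0, 30, 0, 0, 0, 35], [0, 0, 16, 0, 0, 0, 35], [0, 0, 7, 0, 0, 0, 35], [0, 0, 3.5, 0, 0, 0, 35], [0, 0, 0, 0, 0, 0, 35], [0, 0, 2, 0, 0, 0, 35], [1, 0, 0, 0, 0, 0, 35], [1, 0, 0, 0, 0, 0, 35], [1, 0, 0, 0, 0, 0, 35], [0, 0, 0, 0, 0, 0, 35], [0, 0, 0, 0, 0, 0, 35]],
  ],
)

```text
time: 28.92
ee_pos: [0.4748, 0.2477, 0.0273]
tool_rot: [-180.0, -0.0, 80.2]
contact_force: [-0.2, 0.5, -1.4]
grip_width: 0.0458
grasp_force: 41.8
```

Call:
carry_out(
  deltas=[
    [[0.8, 0, 0, 0, 0, 0, 35], [0.8, 0, 0, 0, 0, 0, 35], [0.8, 0, 0, 0, 0, 0, 35], [0, 0, 0, 0, 0, 0, 35], [0, 0, 0, 0, 0, 0, 35]],
  ],
)

```text
time: 29.55
ee_pos: [0.4745, 0.248, 0.0273]
tool_rot: [-179.9, 0.1, 80.2]
contact_force: [2.6, -23.9, 7.5]
grip_width: 0.0452
grasp_force: 42.9
```

Call:
carry_out(
  deltas=[
    [[-0.8, 0, 0, 0, 0, 0, 35], [0, 0, 0, 0, 0, 0, 85], [0, 0, 0, 0, 0, 0, 85], [0, 0, 0, 0, 0, 0, 85], [0, 0, 0, 0, 0, 0, 85], [0, 0, -30, 0, 0, 0, 85], [0, 0, -40, 0, 0, 0, 85], [0, 0, -36, 0, 0, 0, 85], [0, 0, 0, 0, 0, -0.131, 85], [0, 0, 0, 0, 0, 0, 85]],
  ],
)

```text
time: 30.8
ee_pos: [0.4752, 0.2493, 0.1337]
tool_rot: [180.0, -0.0, 87.7]
contact_force: [-0.5, 0.1, -0.7]
grip_width: 0.0851
grasp_force: 0.0
```

```bash
python3 - <<'E'
from h import *
go([.4612,-.1478,.13],87.7)
E
```

```text
t 30.8 shift [-397.4    2.     3.5] rot [ 0.0007 -0.0003 -0.0002]
```

Call:
carry_out(
  deltas=[
    [[-32, 0.2, 0, 0, 0, 0, 85], [-50, 0.2, 0, 0, 0, 0, 85], [-50, 0.2, 0, 0, 0, 0, 85], [-50, 0.2, 0, 0, 0, 0, 85], [-50, 0.2, 0, 0, 0, 0, 85], [-50, 0.2, 0, 0, 0, 0, 85], [-50, 0.2, 0, 0, 0, 0, 85], [-40, 0.2, 0, 0, 0, 0, 85], [-25.4, 0.2, 0, 0, 0, 0, 85], [0, 0, 20, 0, 0, 0, 85], [0, 0, 15, 0, 0, 0, 85], [0, 0, 0, 0, 0, 0, 85]],
  ],
)

```text
time: 32.3
ee_pos: [0.46, -0.1472, 0.097]
tool_rot: [-179.8, -0.1, 87.7]
contact_force: [-0.2, -0.1, 0.5]
grip_width: 0.0851
grasp_force: 0.0
```

Call:
carry_out(
  deltas=[
    [[0, 0, 0, 0, 0, 0, 85]],
  ],
)

```text
time: 32.42
ee_pos: [0.4611, -0.1476, 0.0984]
tool_rot: [-180.0, -0.0, 87.7]
contact_force: [0.0, 0.5, 0.2]
grip_width: 0.0853
grasp_force: 0.0
```

```bash
python3 - <<'E'
from h import *
go([.4612,-.1478,.028],87.7)
E
```

```text
t 32.42 shift [-0.2  0.1 70.4] rot [-0.0003 -0.0001  0.0002]
```

Call:
carry_out(
  deltas=[
    [[0, 0, 35, 0, 0, 0, 85], [0, 0, 25, 0, 0, 0, 85], [0, 0, 10, 0, 0, 0, 85], [0, 0, 0, 0, 0, 0, 85], [0, 0, 0, 0, 0, 0, 35], [0, 0, 0, 0, 0, 0, 35], [0, 0, 0, 0, 0, 0, 35], [0, 0, 0, 0, 0, 0, 35], [0, 0, 0, 0, 0, 0, 35], [0, 0, 0, 0, 0, 0, 35]],
  ],
)

```text
time: 33.67
ee_pos: [0.4614, -0.1481, 0.0291]
tool_rot: [179.9, 0.0, 87.7]
contact_force: [-1.1, 0.2, 10.7]
grip_width: 0.0454
grasp_force: 40.0
```

Call:
carry_out(
  deltas=[
    [[0, 0, -20, 0, 0, 0, 35], [0, 0, -40, 0, 0, 0, 35], [0, 0, -46, 0, 0, 0, 35], [0, 0, 0, 0, 0, 0, 35], [0, 0, 0, 0, 0, 0, 35]],
  ],
)

```text
time: 34.3
ee_pos: [0.4609, -0.1479, 0.1344]
tool_rot: [180.0, 0.0, 87.7]
contact_force: [-0.8, 0.4, -1.5]
grip_width: 0.0455
grasp_force: 41.9
```

```bash
python3 - <<'E'
from h import *
go(jig(0,-.024,.135),87.7)
E
```

```text
t 34.3 shift [363.6  -6.3  -0.7] rot [0.0005 0.0002 0.0001]
```

Call:
carry_out(
  deltas=[
    [[30, -0.7, 0, 0, 0, 0, 35], [50, -0.8, 0, 0, 0, 0, 35], [50, -0.8, 0, 0, 0, 0, 35], [50, -0.8, 0, 0, 0, 0, 35], [50, -0.8, 0, 0, 0, 0, 35], [50, -0.8, 0, 0, 0, 0, 35], [40, -0.8, 0, 0, 0, 0, 35], [30, -0.8, 0, 0, 0, 0, 35], [13.6, 0, 0, 0, 0, 0.065, 35], [0, 0, 0, 0, 0, 0.066, 35], [0, 0, 18, 0, 0, 0, 35], [0, 0, 0, 0, 0, 0, 35]],
  ],
)

```text
time: 35.8
ee_pos: [0.4677, 0.2151, 0.1144]
tool_rot: [-179.8, 0.1, 80.2]
contact_force: [-0.4, -0.3, -0.3]
grip_width: 0.0456
grasp_force: 41.8
```

Call:
carry_out(
  deltas=[
    [[0, 0, 0, 0, 0, 0, 35], [0, 0, 0, 0, 0, 0, 35]],
  ],
)

```text
time: 36.05
ee_pos: [0.4695, 0.2156, 0.1165]
tool_rot: [180.0, -0.0, 80.2]
contact_force: [-0.3, 0.3, -0.9]
grip_width: 0.0452
grasp_force: 41.8
```

```bash
python3 - <<'E'
from h import *
go(jig(0,-.024,.029),80.2)
E
```

```text
t 36.05 shift [-0.  -0.3 87.5] rot [ 0.0002 -0.0002 -0.0001]
```

Call:
carry_out(
  deltas=[
    [[0, 0, 30, 0, 0, 0, 35], [0, 0, 30, 0, 0, 0, 35], [0, 0, 16, 0, 0, 0, 35], [0, 0, 7, 0, 0, 0, 35], [0, 0, 4, 0, 0, 0, 35], [0, 0, 0, 0, 0, 0, 35], [0, 0, 2, 0, 0, 0, 35], [1, 0, 0, 0, 0, 0, 35], [1, 0, 0, 0, 0, 0, 35], [1, 0, 0, 0, 0, 0, 35], [0, 0, 0, 0, 0, 0, 35], [0, 0, 0, 0, 0, 0, 35]],
  ],
)

```text
time: 37.55
ee_pos: [0.4697, 0.2181, 0.0274]
tool_rot: [-180.0, 0.0, 80.2]
contact_force: [0.3, -8.8, 3.4]
grip_width: 0.0458
grasp_force: 42.3
```

Call:
carry_out(
  deltas=[
    [[0.8, 0, 0, 0, 0, 0, 35], [0.8, 0, 0, 0, 0, 0, 35], [0, 0, 0, 0, 0, 0, 35], [0, 0, 0, 0, 0, 0, 35]],
  ],
)

```text
time: 38.05
ee_pos: [0.4695, 0.2183, 0.0275]
tool_rot: [-179.9, 0.1, 80.2]
contact_force: [2.4, -28.3, 8.7]
grip_width: 0.0458
grasp_force: 43.0
```

Call:
carry_out(
  deltas=[
    [[-0.8, 0, 0, 0, 0, 0, 35], [0, 0, 0, 0, 0, 0, 85], [0, 0, 0, 0, 0, 0, 85], [0, 0, 0, 0, 0, 0, 85], [0, 0, 0, 0, 0, 0, 85], [0, 0, -30, 0, 0, 0, 85], [0, 0, -50, 0, 0, 0, 85], [0, 0, -50, 0, 0, 0, 85], [0, 0, -50, 0, 0, 0, 85], [0, 0, -40, 0, 0, -0.171, 85], [0, 0, 0, 0, 0, 0, 85], [0, 0, 0, 0, 0, 0, 85]],
  ],
)

```text
time: 39.55
ee_pos: [0.4695, 0.2193, 0.2468]
tool_rot: [-180.0, 0.0, 89.9]
contact_force: [-0.5, 0.7, 0.1]
grip_width: 0.0853
grasp_force: 0.0
```

```bash
python3 - <<'E'
from h import *
p,im=snap("wrist","w7"); np.save("w7p.npy",p,allow_pickle=True)
for n in ["sink_three","sink_comb","sink_block","sink_channel"]:
    for o in outline_of("wrist",n)[:1]: print(n,round(o["confidence"],2),np.round(o["extent"]))
go([.58,.035,.26],90)
E
```

```text
sink_three 0.69 [309.  65. 376. 119.]
sink_comb 0.7 [300. 110. 367. 158.]
sink_block 0.94 [297. 142. 361. 190.]
sink_channel 0.91 [295. 184. 352. 226.]
t 39.8 shift [-184.1  110.6  -13.8] rot [-0.0017  0.0007 -0.0005]
```

View pics/w7.png

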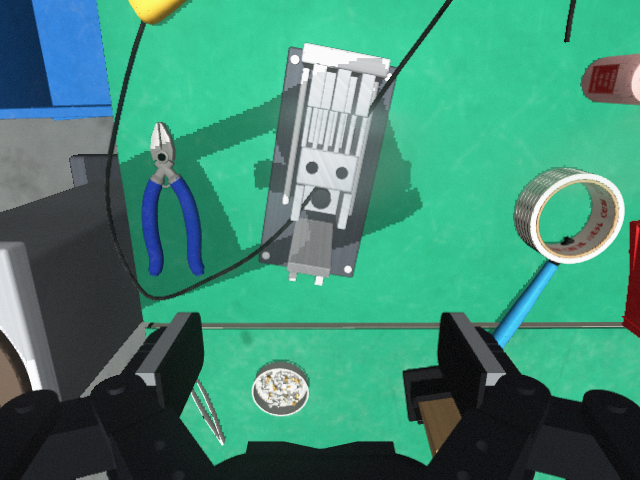

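All four sinks stand in a tight row, in order three, comb, block, channel (rows 65–226), with the leaning wall below at (310,245). Next, the wedge.

Call:
carry_out(
  deltas=[
    [[-40, 24, -3, 0, 0, 0, 85], [-40, 24, -3, 0, 0, 0, 85], [-40, 24, -3, 0, 0, 0, 85], [-40, 24, -3, 0, 0, 0, 85], [-24, 14.6, -2, 0, 0, 0, 85], [0, 0, 0, 0, 0, 0, 85], [0, 0, 0, 0, 0, 0, 85]],
  ],
)

```text
time: 40.67
ee_pos: [0.5799, 0.0357, 0.2607]
tool_rot: [-179.9, -0.0, 90.0]
contact_force: [-0.7, 0.3, 0.2]
grip_width: 0.0848
grasp_force: 0.0
```

```bash
python3 - <<'E'
from h import *
p,im=snap("wrist","w8"); np.save("w8p.npy",p,allow_pickle=True)
for o in outline_of("wrist","wedge")[:1]: print(o["confidence"],o["extent"])
cv2.imwrite("pics/w8.png",cv2.resize(im[100:400,150:550],None,fx=2,fy=2,interpolation=cv2.INTER_CUBIC))
cv2.imwrite("pics/w8full.png",im)
E
```

```text
0.96 [316.5, 227.9, 371.3, 301.3]
```

View pics/w8.png

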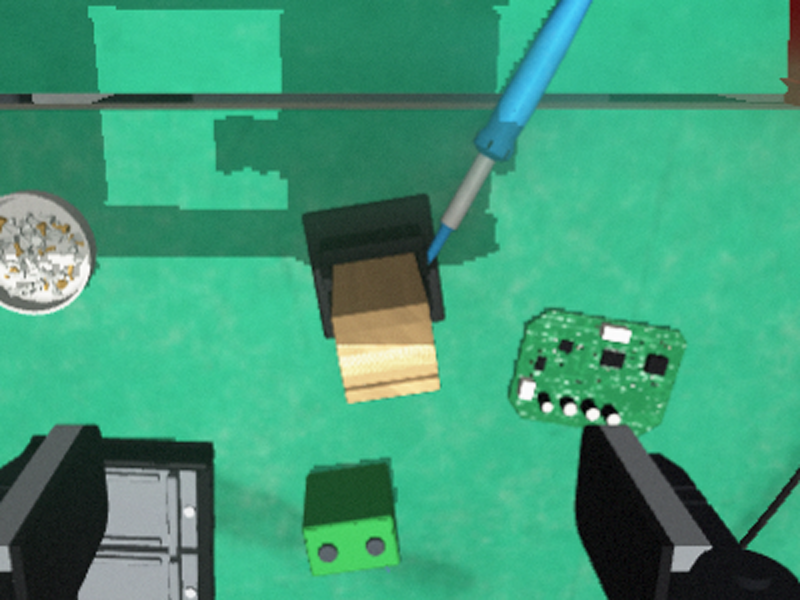

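The wedge's head (light top face) has crop corners about (337,347), (437,342), (440,388), (346,403), upright face toward the top of the picture (+y); a soldering iron tip lies at the stand's right rear, low on the bench.

```bash
python3 - <<'E'
from h import *
p=np.load("w8p.npy",allow_pickle=True).item()
f=lambda a:np.array(a)/2.+[150,100]
q=p2w(p,f([[337,347],[437,342],[440,388],[346,403]]),.091); print(q.round(4))
d=lambda a,b:(np.linalg.norm(q[a]-q[b]).round(4),np.degrees(np.arctan2(*(q[a]-q[b])[[1,0]])).round(1))
print("front",d(1,0),"back",d(2,3),"L",d(0,3),"R",d(1,2))
# stand corners at z=.03
s=p2w(p,f([[304,214],[428,195],[443,318],[326,338]]),.03);print(s.round(4),s.mean(0)); 
print(np.degrees(np.arctan2(*(s[1]-s[0])[[1,0]])),np.degrees(np.arctan2(*(s[0]-s[3])[[1,0]])))
h=p2w(p,f([[334,320],[432,303]]),.091);print("alt front",h.round(4))
E
```

```text
[[ 0.5794 -0.0174  0.091 ]
 [ 0.6204 -0.0151  0.091 ]
 [ 0.6224 -0.0359  0.091 ]
 [ 0.5832 -0.0429  0.091 ]]
front (np.float64(0.0411), np.float64(3.2)) back (np.float64(0.0399), np.float64(10.1)) L (np.float64(0.0257), np.float64(98.4)) R (np.float64(0.0208), np.float64(95.6))
[[ 0.5637  0.024   0.03  ]
 [ 0.6213  0.0331  0.03  ]
 [ 0.6306 -0.0278  0.03  ]
 [ 0.5737 -0.0383  0.03  ]] [ 0.59729736 -0.00226994  0.03      ]
8.976055930597893 99.09677428361131
alt front [[ 0.5782 -0.0055  0.091 ]
 [ 0.6178  0.0019  0.091 ]]
```

```bash
python3 - <<'E'
from h import *
go([.5996,-.0154,.13],90)
E
```

```text
t 40.77 shift [-51.6  19.7 131. ] rot [-0.0008 -0.0001  0.0007]
```

Call:
carry_out(
  deltas=[
    [[-25, 10, 30, 0, 0, 0, 85], [-26, 9.6, 40, 0, 0, 0, 85], [0, 0, 40, 0, 0, -0.083, 85], [0, 0, 20, 0, 0, -0.083, 85], [0, 0, 0, 0, 0, 0, 85], [0, 0, 0, 0, 0, 0, 85]],
  ],
)

```text
time: 41.52
ee_pos: [0.6006, -0.0151, 0.1323]
tool_rot: [179.9, 0.0, 99.4]
contact_force: [0.9, -0.4, 1.2]
grip_width: 0.0851
grasp_force: 0.0
```

```bash
python3 - <<'E'
from h import *
go([.5996,-.0154,.047],99.5)
E
```

```text
t 41.52 shift [-0.2 -1.1 85.3] rot [ 0.001   0.0002 -0.001 ]
```

Call:
carry_out(
  deltas=[
    [[0, -1, 40, 0, 0, 0, 85], [0, 0, 30, 0, 0, 0, 85], [0, 0, 13, 0, 0, 0, 85], [0, 0, 0, 0, 0, 0, 85], [0, 0, 0, 0, 0, 0, 30], [0, 0, 0, 0, 0, 0, 30], [0, 0, 0, 0, 0, 0, 30], [0, 0, 0, 0, 0, 0, 30], [0, 0, 0, 0, 0, 0, 30], [0, 0, 0, 0, 0, 0, 30], [0, 0, 0, 0, 0, 0, 30]],
  ],
)

```text
time: 42.9
ee_pos: [0.5995, -0.0158, 0.049]
tool_rot: [180.0, 0.0, 99.5]
contact_force: [-2.3, -0.2, 8.3]
grip_width: 0.0398
grasp_force: 46.6
```

Call:
carry_out(
  deltas=[
    [[0, 0, -15, 0, 0, 0, 30], [0, 0, -40, 0, 0, 0, 30], [0, 0, -45, 0, 0, 0, 30], [0, 0, -20, 0, 0, 0, 30], [0, 0, 0, 0, 0, 0, 30], [0, 0, 0, 0, 0, 0, 30]],
  ],
)

```text
time: 43.65
ee_pos: [0.5987, -0.0157, 0.1679]
tool_rot: [-180.0, -0.0, 99.5]
contact_force: [0.4, 0.1, -0.8]
grip_width: 0.0396
grasp_force: 45.6
```

```bash
python3 - <<'E'
from h import *
p,im=snap("wrist"); 
for o in outline_of("wrist","wedge")[:1]: print(o["confidence"],o["extent"])
cv2.imwrite("pics/w9.png",cv2.resize(im[180:480,160:480],None,fx=2,fy=2)); np.save("w9p.npy",p,allow_pickle=True)
print(monitor.get_state()["ee_pos"])
E
```

```text
0.79 [250.5, 243.4, 391.3, 448.1]
[ 0.59843952 -0.01570975  0.16731365]
```

View pics/w9.png

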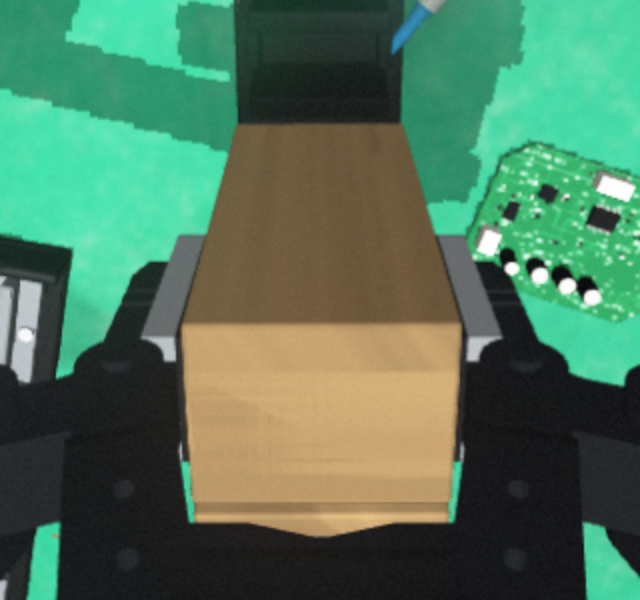

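The wedge is held square; upright face's top edge at crop row 323 and foot edge at row 123.

```bash
python3 - <<'E'
from h import *
p=np.load("w9p.npy",allow_pickle=True).item(); T=np.array([.59844,-.01571,.16731])
R=Ro.from_euler('xyz',[180,0,99.5],degrees=True)
f=lambda a:np.array(a)/2.+[160,180]
print(R.inv().apply(p2w(p,f([[183,323],[460,323]]),T[2]+.042)-T).round(4))
print(R.inv().apply(p2w(p,f([[238,123],[403,123]]),T[2]-.043)-T).round(4))
E
```

```text
[[ 0.0147 -0.0181 -0.042 ]
 [ 0.0148  0.0209 -0.042 ]]
[[ 0.0162 -0.0185  0.043 ]
 [ 0.0163  0.0209  0.043 ]]
```

Call:
carry_out(
  deltas=[
    [[0, 0, 0, 0, 0, 0.11, 30], [0, 0, 0, 0, 0, 0.12, 30], [0, 0, 0, 0, 0, 0.107, 30], [0, 0, 0, 0, 0, 0, 30], [0, 0, 0, 0, 0, 0, 30]],
  ],
)

```text
time: 44.38
ee_pos: [0.5989, -0.0158, 0.1677]
tool_rot: [-179.9, 0.0, 80.3]
contact_force: [0.7, -0.8, -0.5]
grip_width: 0.0396
grasp_force: 45.6
```

```bash
python3 - <<'E'
from h import *
go(jig(0,-.053,.165),80.2)
E
```

```text
t 44.38 shift [ 177.4 -166.7    2.9] rot [-0.0009  0.0001  0.0026]
```

Call:
carry_out(
  deltas=[
    [[20, -19, 0, 0, 0, 0.001, 30], [35, -33, 1, 0, 0, 0, 30], [35, -33, 1, 0, 0, 0, 30], [35, -33, 1, 0, 0, 0, 30], [35, -33, 0, 0, 0, 0, 30], [17.4, -15.7, 0, 0, 0, 0, 30], [0, 0, 0, 0, 0, 0, 30], [0, 0, 0, 0, 0, 0, 30]],
  ],
)

```text
time: 45.38
ee_pos: [0.4656, 0.1873, 0.1653]
tool_rot: [180.0, -0.0, 80.2]
contact_force: [-0.6, 0.8, -0.4]
grip_width: 0.0394
grasp_force: 45.6
```

```bash
python3 - <<'E'
from h import *
p,im=snap("wrist","w10")
go(jig(0,-.053,.110),80.2)
E
```

```text
t 45.42 shift [-0.2 -1.5 55.3] rot [ 0.0003 -0.     -0.0006]
```

View pics/w10.png

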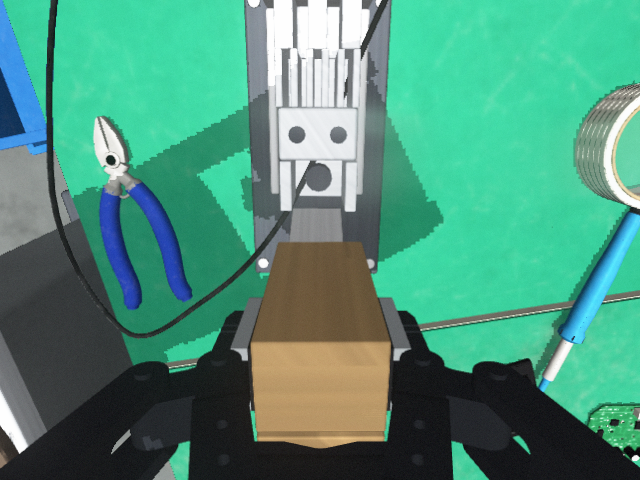

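The wedge hangs square over the wall; channel sink's near face top edge is at row 210, columns 282–355.

```bash
python3 - <<'E'
from h import *
p=vision.camera_params("wrist"); s=monitor.get_state(); T=s["ee_pos"]
R=Ro.from_euler('xyz',s["tool_rot"],degrees=True)
print("row end in tool",R.inv().apply(p2w(p,[[281,211],[356,210]],.066)-T).round(4))
print("foot edge",R.inv().apply(p2w(p,[[280,242],[363,242]],T[2]-.043)-T).round(4))
print("head edge",R.inv().apply(p2w(p,[[251,342],[390,342]],T[2]+.042)-T).round(4))
E
```

```text
row end in tool [[ 0.0175 -0.0228  0.0993]
 [ 0.0182  0.0226  0.0993]]
foot edge [[ 0.0165 -0.0182  0.043 ]
 [ 0.0166  0.0213  0.043 ]]
head edge [[ 0.0154 -0.0184 -0.042 ]
 [ 0.0154  0.0205 -0.042 ]]
```

Call:
carry_out(
  deltas=[
    [[0, -0.4, 30, 0, 0, 0, 30], [0, 0, 25, 0, 0, 0, 30], [0, 0, 15, 0, 0, 0, 30], [0, 0, 10, 0, 0, 0, 30], [0, 0, 6, 0, 0, 0, 30], [0, 0, 4, 0, 0, 0, 30], [0, 0, 0, 0, 0, 0, 30], [0, 0, 0, 0, 0, 0, 30]],
  ],
)

```text
time: 46.42
ee_pos: [0.465, 0.1877, 0.0756]
tool_rot: [180.0, -0.0, 80.1]
contact_force: [0.0, -0.3, -0.3]
grip_width: 0.0396
grasp_force: 45.6
```

Call:
carry_out(
  deltas=[
    [[0, 0, 2, 0, 0, 0, 30], [0, 0, 2, 0, 0, 0, 30], [0, 0, 2, 0, 0, 0, 30], [0, 0, 1.5, 0, 0, 0, 30], [0, 0, 1.5, 0, 0, 0, 30], [0, 0, 0, 0, 0, 0, 30], [0, 0, 0, 0, 0, 0, 30]],
  ],
)

```text
time: 47.3
ee_pos: [0.4649, 0.1876, 0.0663]
tool_rot: [180.0, -0.0, 80.1]
contact_force: [-0.5, 1.1, -0.3]
grip_width: 0.0393
grasp_force: 45.8
```

Call:
carry_out(
  deltas=[
    [[0.5, 0, 1, 0, 0, 0, 30], [0.5, 0, 1, 0, 0, 0, 30], [0, 0, 1, 0, 0, 0, 30], [0, 0, 0, 0, 0, 0, 30], [0, 0, 0, 0, 0, 0, 30]],
  ],
)

```text
time: 47.92
ee_pos: [0.465, 0.1885, 0.0635]
tool_rot: [-180.0, 0.0, 80.1]
contact_force: [-1.8, -1.2, 7.5]
grip_width: 0.0396
grasp_force: 46.8
```

Call:
carry_out(
  deltas=[
    [[0, 0, 0.8, 0, 0, 0, 30], [0, 0, 0, 0, 0, 0, 30], [0, 0, 0, 0, 0, 0, 85], [0, 0, 0, 0, 0, 0, 85], [0, 0, 0, 0, 0, 0, 85], [0, 0, 0, 0, 0, 0, 85], [0, 0, -25, 0, 0, 0, 85], [0, 0, -35, 0, 0, 0, 85], [-5, 0, -20, 0, 0, 0, 0], [0, 0, 0, 0, 0, 0, 0], [0, 0, 0, 0, 0, 0, 0], [0, 0, 0, 0, 0, 0, 0]],
  ],
)

```text
time: 49.42
ee_pos: [0.4637, 0.1836, 0.1416]
tool_rot: [-179.9, 0.0, 80.1]
contact_force: [0.4, -1.0, 0.3]
grip_width: 0.0121
grasp_force: 0.0
```

Call:
carry_out(
  deltas=[
    [[0, 0, 0, 0, 0, 0, 0], [0, 0, 0, 0, 0, 0, 0], [0, 0, 0, 0, 0, 0, 0], [0, 0, 15, 0, 0, 0, 0], [0, 0, 10, 0, 0, 0, 0], [0, 0, 4, 0, 0, 0, 0], [0, 0, 0, 0, 0, 0, 0], [0, 0, 0, 0, 0, 0, 0]],
  ],
)

```text
time: 50.42
ee_pos: [0.4643, 0.1837, 0.1137]
tool_rot: [180.0, -0.0, 80.1]
contact_force: [0.8, 0.9, 0.5]
grip_width: -0.0001
grasp_force: 0.0
```

Call:
carry_out(
  deltas=[
    [[0, 0, 3, 0, 0, 0, 0], [0, 0, 2, 0, 0, 0, 0], [0, 0, 1.5, 0, 0, 0, 0], [0, 0, 1, 0, 0, 0, 0], [0, 0, 1, 0, 0, 0, 0], [0, 0, 0, 0, 0, 0, 0], [0, 0, 0, 0, 0, 0, 0]],
  ],
)

```text
time: 51.3
ee_pos: [0.4642, 0.1837, 0.1051]
tool_rot: [180.0, -0.0, 80.1]
contact_force: [0.1, 0.9, 1.1]
grip_width: 0.0
grasp_force: 0.0
```

Call:
carry_out(
  deltas=[
    [[0, 0, 0.6, 0, 0, 0, 0], [0, 0, 0.6, 0, 0, 0, 0], [0, 0, 0.6, 0, 0, 0, 0], [0, 0, 0, 0, 0, 0, 0], [0, 0, 0, 0, 0, 0, 0]],
  ],
)

```text
time: 51.92
ee_pos: [0.4642, 0.1836, 0.1032]
tool_rot: [-180.0, 0.0, 80.1]
contact_force: [0.1, 0.1, -0.0]
grip_width: -0.0
grasp_force: 0.0
```

Call:
carry_out(
  deltas=[
    [[0, 0, 0.6, 0, 0, 0, 0], [0, 0, 0.6, 0, 0, 0, 0], [0, 0, 0, 0, 0, 0, 0], [0, 0, 0, 0, 0, 0, 0]],
  ],
)

```text
time: 52.42
ee_pos: [0.4645, 0.1837, 0.1028]
tool_rot: [179.9, -0.0, 80.2]
contact_force: [-3.8, -1.3, 19.4]
grip_width: -0.0004
grasp_force: 9.5
```

Call:
carry_out(
  deltas=[
    [[0, 0, 0.3, 0, 0, 0, 0], [0, 0, 0, 0, 0, 0, 0], [0, 0, 0, 0, 0, 0, 0], [0, 0, 0, 0, 0, 0, 0]],
  ],
)

```text
time: 52.92
ee_pos: [0.4645, 0.1837, 0.1027]
tool_rot: [179.9, -0.0, 80.1]
contact_force: [-4.9, -2.0, 25.0]
grip_width: 0.0001
grasp_force: 12.7
```

Call:
carry_out(
  deltas=[
    [[0, 0, -5, 0, 0, 0, 0], [0, 0, -30, 0, 0, 0, 0], [-20, 0, -45, 0, 0, 0, 0], [-30, 0, -45, 0, 0, 0, 0], [-30, 0, -20, 0, 0, 0, 60], [0, 0, 0, 0, 0, 0, 60], [0, 0, 0, 0, 0, 0, 60], [0, 0, 0, 0, 0, 0, 60]],
  ],
)

```text
time: 53.92
ee_pos: [0.4502, 0.1053, 0.2459]
tool_rot: [-179.9, 0.0, 80.2]
contact_force: [-0.5, -0.8, 0.1]
grip_width: 0.0603
grasp_force: 0.0
```

```bash
python3 - <<'E'
from h import *
p,im=snap("wrist"); s=vision.snapshot("side")[:,:,::-1]
u=w2p(p,jig(0,0,.05))[0].astype(int); v=w2p(vision.camera_params("side"),jig(0,0,.05))[0].astype(int); print(u,v)
def cr(i,c):
    x=np.clip(c[0]-65,0,510);y=np.clip(c[1]-90,0,300); return cv2.resize(i[y:y+180,x:x+130],(390,540),interpolation=cv2.INTER_CUBIC)
cv2.imwrite("pics/end.png",np.hstack([cr(im,u),cr(s,v)])); print(monitor.get_state()["ee_pos"])
E
```

```text
[319  24] [256 168]
[0.45020168 0.10528887 0.24598474]
```

View pics/end.png

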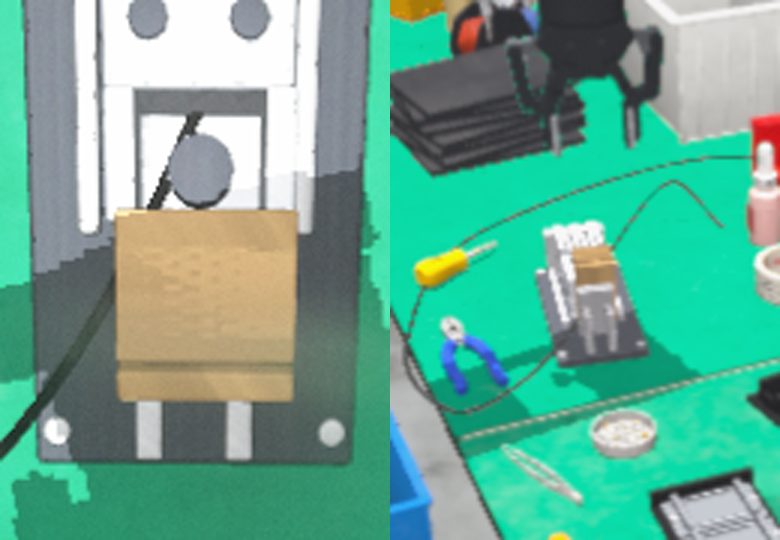

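The wedge sits square in the gap against the channel sink, upright, with the row tight and the robot clear. Handing in.

```bash
python3 -c "
from workcell import order
print(order.hand_in())"
```

```text
the job is handed in; nothing more can be done
None
```

I handed the job in at about 54 s of the 136 s limit: the four heat sinks stand upright in the jig in reverse order (three, comb, block, channel from the stop), the wedge is pressed down with 25 N to its home height, and the robot is clear of everything.

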